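# Close the printed nesting canister

## Robot

A 6-joint arm with a two-finger parallel gripper is mounted at the origin on the work surface. World frame = base frame: x ahead of the robot, y to its left, z up, the work surface at z = 0. Lengths are in m, angles in rad, forces in N, time in s.
With the tool pointing down it reaches from about 0.375 to 0.9 m from the base axis. Payload 3.1 kg.
Tool frame: the origin (TCP) lies between the finger pads, 19 mm behind the fingertips; this is the grasp point; z points along the fingers, y is the line along which they close (so a half turn about z gives the same grasp; the last joint's range is limited). The gripper opens to 87 mm and grips with 3 to 60 N. Pads are 19 mm wide; open, the fingers measure 117 mm over their backs; the gripper's body (75 mm by 190 mm) begins 51 mm behind the grasp point.
Start: joints at [0.978, 0.527, 1.433, -0, 1.181, -0.178], TCP at [0.252, 0.572, 0.241] pointing down, gripper open.
Joint ranges: [-3.08, 3.08], [-0.75, 2.2], [0.22, 2.44], [-1.43, 4.57], [0, 2.65], [-2.85, 2.85]. Speed limits (rad/s): [2.79, 2.79, 3.14, 3.14, 3.14, 3.14].

## Interface

Orientations are given as a unit quaternion [x, y, z, w].
In Python, from bench import bot gives the robot as it stands. The module is installed in compiled form; this text tells all that it offers.
- The arm moves only by the tool arm_command, never from a script. Its argument "plan" is one flat list of numbers, 5 for each row, row after row: the closure, from 0 (fully open) to 1 (shut), then the shift along the tool's x, y, z normalised to -1 to 1, where 1 is 30 cm, then the turn about the tool's z normalised to -1 to 1, where 1 is 180 degrees. A call has 1 to 20 rows; each row is the pose to reach, as a shift and turn from the pose commanded when the call began, along the tool's axes at that moment, turning the shorter way round; what a row does not reach only later rows make up. A row lasts 1/10 s, in which the tool goes at most 50 mm and 8.59 degrees, less where a joint would pass 70% of its speed; a pose out of reach is approached as far as the arm can. A call with a number of a shift or a turn outside -1 to 1 is refused whole. A call with a gripper value outside its range is refused whole. The fingers move at their own pace and stop on an object; "force" is the grip in N (left out, the last holds). Time passes only in rows, so rows that repeat a pose let the fingers close. It gives the time, the measured TCP pose, the force, the opening and the grip force at its end, in the units of the state.
- bot.sense(): the state, without advancing time (a new reading comes with each control period).
- bot.get_image(name): name is "scene" or "side" or "wrist"; returns (picture, depth): 420x560x3 uint8, red, green, blue; 420x560 float32, m along the optical axis (not along the pixel's ray), 0 where there is no reading.
- bot.camera_info(name): a dict with "mtx" (3x3 intrinsics, pixels), "R" (3x3) and "t" (3): a world point X has camera coordinates R X + t. Camera axes: x right, y down, z forward; pixel columns grow to the right and rows downward; lengths in m; the calibration is good to about 2 mm. The wrist camera is an equidistant fisheye: a pixel r from the principal point sees the ray r / f radians off the axis. A picture is of the moment at which its call begins: read the wrist's pose just before it. camera_info takes no time and is no camera call; for the wrist camera it gives the pose at the moment of the call.
- bot.sign_off(): hands the job in; it is judged then, once.
The state is a dict: "time": time; "joints": joint angles; "joint_vel": joint speeds; "joint_torque": joint torques, N m; "eef_pos": TCP position; "orientation": TCP orientation; "ft_force": force on the tool from outside, world axes, zero at the start; "moment": the same for the moment, N m; "grip_width": finger opening in m; "gripper_force": force on a finger pad.
Only numpy, scipy, OpenCV 4.12 (cv2) and the standard library are available. Lean on these libraries where they do the work, as an engineer would, in place of code of your own. Each camera call takes 0.05 s, during which the arm holds its last target. There are 200 camera calls.

## Task

Close the printed nesting canister: lower the tall cap over the small canister that stands in the base, with the cap's two ears in the gaps between the base's two hooks, then twist it clockwise (seen from above) until both ears are fully under the hooks, and let go. The small canister must stay upright in its ring in the base; the short cap is too low for it, so leave it where it stands.

Things in the scene. Friction and masses are not known exactly. Their poses are not given: they have to be found in the camera images.
- base: Fixed white disc, 132 mm across, 8 thick; origin: underside centre. Ring on it, 54 across, 9 high. At +x and -x a hook, 48-64 mm out: arm 34 mm along the rim, underside 10, top 16 above the disc, open at its anticlockwise end, stop post at the other. Tall cap drops in with its x axis 50-120 deg anticlockwise (from above) of base x (70 is good); turned clockwise, locked when x axes are parallel.
- inner: Small closed white canister, 38 mm in diameter, 54 mm high with a little knob on top, standing loose in the base's ring (on the disc, 8 mm above the base's origin). Origin at the centre of its underside, z up.
- tall_cap: The taller white cap, mouth down: 76 mm outer, 68 inner diameter, roof top 68 mm above the rim, 0.08-0.17 kg. Origin: centre of the open rim, z up. Grip bar on the roof: 14 mm wide (y), 50 long (x), 28 high; pinch it across, TCP 90 mm above the origin. Two ears at the rim at +x and -x, 6 thick, 18 wide, out to 58 mm from the axis. Half a turn makes no difference. May stand left or right.
- short_cap: Bystander: a cap like the tall one, but its roof is only 30 mm above the rim (bar top at 58 mm), too low to cover the small canister. Origin at the centre of the open rim, z up. Leave it alone.
There are look-alikes about, which are no part of the job. Leave any brown or purple look-alike of the tall_cap alone.

How it is judged:
By the outcome, as a careful person would: the job done as asked, in the order asked, and still so for the second after the job is handed in, with the robot touching nothing.
It also fails if it takes over 45 s, if anything falls off the work surface, if the arm or the gripper's body presses on something with over 40 N, if the wrist force passes 120 N, or if a joint passes its speed limit or range.

## Working session

There is one attempt and no reset: what is moved stays moved. The work goes in short steps, Python scripts to look and compute and a tool call to move; the robot and the scene stay as the last step left them, time stands still between calls to the robot, and variables do not carry over. Pictures are saved under pics/ and viewed, at most 10 in all, crops included, and the job is handed in when it is done.

Besides the shell and the picture viewer there is one more tool, called after "Request:" in YAML: its name, and indented under it one key for each argument. arm_command: Moves the arm, as the interface text tells. Its arguments: {"type":"object","properties":{"plan":{"type":"array"},"force":{"type":"number"}},"required":["plan"]}

```bash
mkdir -p pics; python3 - <<'E'
from bench import bot
import cv2,numpy as np
s=bot.sense();print(s['time'],s['eef_pos'],s['orientation'],s['grip_width'])
for n in['scene','side']:
    p,d=bot.get_image(n);cv2.imwrite(f'pics/{n}1.png',p[:,:,::-1]);np.savez(f'pics/{n}1.npz',p=p,d=d)
    c=bot.camera_info(n);print(n,c['mtx'].round(1).tolist(),(-c['R'].T@c['t']).round(3),c['R'].round(2).tolist())
E
```

```text
0.0 [0.25141659 0.57144461 0.24028503] [ 2.05891207e-01  9.78574291e-01 -1.00126549e-03 -4.05782462e-04] 0.08717198809549327
scene [[532.2, 0.0, 284.4], [0.0, 532.2, 212.5], [0.0, 0.0, 1.0]] [1.302 0.112 1.221] [[-0.29, 0.96, 0.02], [0.76, 0.24, -0.61], [-0.58, -0.16, -0.8]]
side [[423.0, 0.0, 280.5], [0.0, 423.0, 204.1], [0.0, 0.0, 1.0]] [ 0.122 -0.885  0.771] [[0.93, -0.37, 0.01], [-0.24, -0.62, -0.75], [0.28, 0.69, -0.66]]
```

View pics/scene1.png

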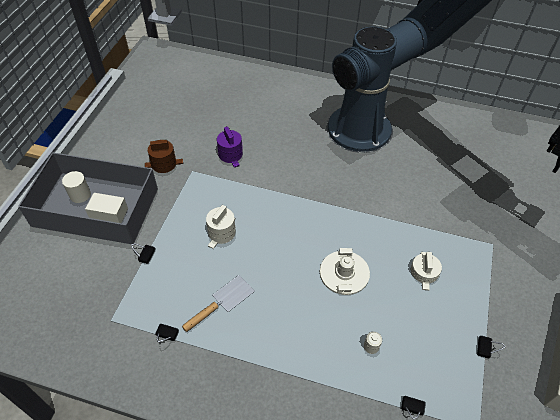

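View pics/side1.png

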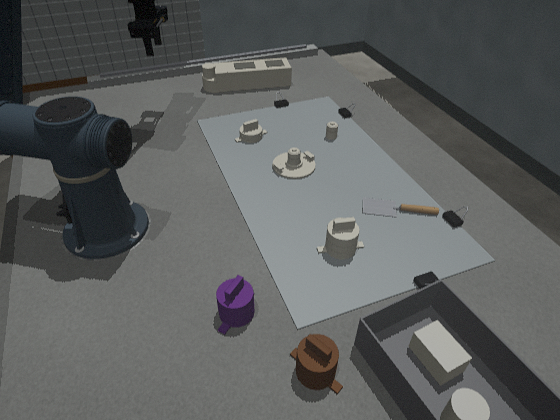

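The scene view shows the tall cap at (221,225), the base with the inner canister at (345,270) and the short cap at (427,267). The side view shows the tall cap at (342,238) and the base at (294,162). The brown and purple look-alikes stand off the mat. Next I measure from depth and colour.

```bash
cat > h.py <<'E'
import numpy as np,cv2
def cloud(p,d,c,box):
    x0,y0,x1,y1=box; v,u=np.mgrid[y0:y1,x0:x1]; v=v.ravel();u=u.ravel(); z=d[v,u]
    rgb=p[v,u].astype(int)
    m=(z>0)&(rgb[:,0]>rgb[:,2]+4)   # warm white against bluish mat
    K=c['mtx']; X=np.c_[(u-K[0,2])/K[0,0],(v-K[1,2])/K[1,1],np.ones(len(u))]*z[:,None]
    return ((X-c['t'])@c['R'])[m]
def rect(P,name):
    if len(P)<5: print(name,len(P));return
    (cx,cy),(w,h),a=cv2.minAreaRect((P[:,:2]*1000).astype(np.float32))
    if w<h: w,h,a=h,w,a+90
    print(name,len(P),'c',round(cx,1),round(cy,1),'size',round(w,1),round(h,1),'long axis deg',round(a%180,1),'z',P[:,2].mean().round(4))
E
python3 - <<'E'
from h import *
from bench import bot
B={'scene':((195,195,250,255),(310,240,380,300)),'side':((310,205,375,265),(265,140,325,182))}
for n in B:
    f=np.load(f'pics/{n}1.npz');c=bot.camera_info(n)
    T=cloud(f['p'],f['d'],c,B[n][0]);Q=cloud(f['p'],f['d'],c,B[n][1])
    print(n,'max z',T[:,2].max(),Q[:,2].max())
    rect(T[(T[:,2]>.09)],'bar top'); rect(T[(T[:,2]>.074)],'bar'); rect(T[(T[:,2]>.064)&(T[:,2]<.071)],'roof');rect(T[(T[:,2]>.002)&(T[:,2]<.009)],'low')
    D=Q[(Q[:,2]>.004)&(Q[:,2]<.0115)];rect(D,'disc')
    ce=D[:,:2].mean(0); (cx,cy),r=cv2.minEnclosingCircle((D[:,:2]*1000).astype(np.float32));print('circ',cx,cy,r)
    r=np.hypot(*(Q[:,:2]-np.array([cx,cy])/1000).T)
    H=Q[(Q[:,2]>.020)&(Q[:,2]<.030)&(r>.042)]
    l,ctr=cv2.kmeans((H[:,:2]*1000).astype(np.float32),2,None,(3,50,.01),5,cv2.KMEANS_PP_CENTERS)[1:]
    for k in(0,1): rect(H[l[:,0]==k],'hook')
    dd=ctr[1]-ctr[0];print('hook mid',ctr.mean(0),'dist',np.hypot(*dd),'axis',np.degrees(np.arctan2(dd[1],dd[0]))%180)
    rect(Q[(Q[:,2]>.059)],'inner top');rect(Q[(Q[:,2]>.035)],'inner')
E
```

```text
scene max z 0.10357854965246165 0.07226934263105443
bar top 109 c 530.1 -279.7 size 51.2 16.5 long axis deg 165.8 z 0.0984
bar 243 c 531.4 -277.7 size 71.5 71.2 long axis deg 144.7 z 0.0873
roof 125 c 529.8 -279.7 size 75.1 73.2 long axis deg 137.6 z 0.069
low 24 c 555.3 -272.4 size 77.7 23.4 long axis deg 130.1 z 0.007
disc 431 c 556.7 75.3 size 130.2 124.7 long axis deg 99.3 z 0.0097
circ 554.4534301757812 74.98407745361328 66.93072509765625
hook 53 c 499.4 65.3 size 32.8 19.4 long axis deg 99.1 z 0.0269
hook 71 c 607.9 87.0 size 37.1 19.4 long axis deg 110.8 z 0.0268
hook mid [555.1472    75.587105] dist 111.184944 axis 11.482141
inner top 109 c 554.4 75.5 size 36.5 33.1 long axis deg 25.3 z 0.0637
inner 202 c 555.2 74.6 size 37.3 36.3 long axis deg 28.3 z 0.057
side max z 0.10124893543130449 0.06538075817641432
bar top 121 c 527.8 -282.6 size 49.5 15.7 long axis deg 165.8 z 0.0962
bar 211 c 527.9 -282.8 size 50.0 16.2 long axis deg 170.2 z 0.0903
roof 319 c 527.3 -283.3 size 75.3 73.2 long axis deg 117.2 z 0.069
low 98 c 556.8 -252.2 size 157.4 103.3 long axis deg 46.5 z 0.0067
disc 545 c 552.6 70.9 size 129.0 127.3 long axis deg 157.5 z 0.0089
circ 555.127685546875 73.33796691894531 68.61168670654297
hook 44 c 500.2 61.5 size 34.0 17.4 long axis deg 105.8 z 0.0245
hook 41 c 609.5 83.3 size 33.8 17.6 long axis deg 101.9 z 0.0246
hook mid [554.1091    71.604256] dist 111.758896 axis 11.150756
inner top 28 c 556.1 72.9 size 26.1 23.9 long axis deg 124.0 z 0.0618
inner 124 c 552.1 70.0 size 33.7 33.0 long axis deg 69.8 z 0.0529
```

Request:
arm_command:
  plan: [0, -1, -1, 0, 0, 0, -1, -1, 0, 0, 0, -1, -1, 0, 0, 0, -1, -1, 0, 0, 0, -1, -1, 0, 0, 0, -1, -1, 0, 0, 0, -1, -1, 0, 0, 0, -1, -1, 0, 0, 0, -1, -1, 0, 0, 0, -1, -1, 0, 0, 0, -1, -1, 0, 0]

```text
time: 1.2
eef_pos: [0.4053, 0.1764, 0.2411]
orientation: [0.207, 0.978, 0.0, -0.001]
ft_force: [0.4, 0.0, 0.2]
grip_width: 0.0869
gripper_force: 0.0
```

Request:
arm_command:
  plan: [0, -1, -1, 0, -0.053, 0, -1, -1, 0, -0.053, 0, -1, -1, 0, -0.053, 0, -1, -1, 0, -0.053, 0, -1, -1, 0, -0.053, 0, -1, -1, 0, -0.053, 0, -1, -1, 0, -0.053, 0, -1, -1, 0, -0.053, 0, -1, -1, 0, -0.053, 0, -1, -1, 0, -0.053, 0, -1, -1, 0, -0.053, 0, -1, -1, 0, -0.053]

```text
time: 2.4
eef_pos: [0.5587, -0.2163, 0.2408]
orientation: [0.123, 0.992, 0.001, -0.001]
ft_force: [0.3, 0.8, -0.1]
grip_width: 0.0871
gripper_force: 0.0
```

```bash
cat >> h.py <<'E'
def wcloud(bot):
    c=bot.camera_info('wrist');p,d=bot.get_image('wrist');K=c['mtx']
    v,u=np.mgrid[0:420,0:560];dx=(u-K[0,2])/K[0,0];dy=(v-K[1,2])/K[1,1];th=np.hypot(dx,dy)+1e-9
    t=np.tan(np.minimum(th,1.4))/th
    X=np.dstack([dx*t,dy*t,np.ones_like(t)])*d[:,:,None]
    W=(X-c['t'])@c['R']; i=p.astype(int)
    m=(d>0)&(th<1.2)&(i[:,:,0]>i[:,:,2]+4)
    return p,d,W,m,c
E
python3 - <<'E'
from h import *
from bench import bot
from scipy.spatial.transform import Rotation as Ro
s=bot.sense();print(s['time'],s['eef_pos'],Ro.from_quat(s['orientation']).as_matrix().round(3).tolist(),s['joints'])
p,d,W,m,c=wcloud(bot);cv2.imwrite('pics/w1.png',p[:,:,::-1]);print((-c['R'].T@c['t']).round(3))
P=W[m];P=P[np.hypot(P[:,0]-.529,P[:,1]+.281)<.07]
rect(P[P[:,2]>.09],'bartop');rect(P[(P[:,2]>.06)&(P[:,2]<.073)],'roof');rect(P[(P[:,2]<.02)],'low')
E
```

```text
2.4 [ 0.55870537 -0.21634099  0.24077215] [[-0.97, 0.244, -0.002], [0.244, 0.97, 0.002], [0.002, 0.001, -1.0]] [-5.56064813e-01  4.93825146e-01  1.49862082e+00  6.28799475e-04
  1.15152116e+00 -1.88112236e+00]
[ 0.492 -0.199  0.384]
bartop 2307 c 534.1 -254.7 size 86.1 49.9 long axis deg 80.3 z 0.232
roof 2866 c 529.7 -279.2 size 75.3 74.7 long axis deg 163.1 z 0.0712
low 330 c 534.5 -288.7 size 110.2 95.5 long axis deg 121.3 z 0.0094
```

View pics/w1.png

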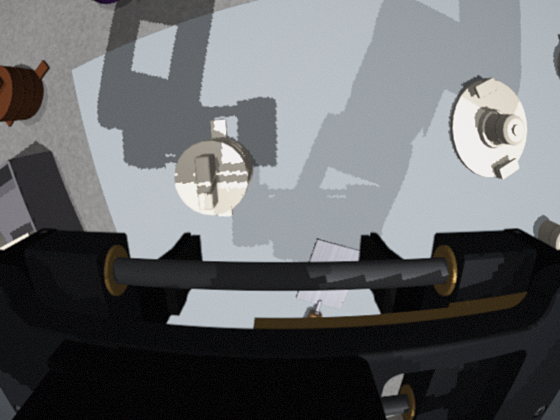

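The wrist view shows the tall cap at (212,178), with its bar running up the image, and the base at (488,128) with the inner canister in it. I repeat the bar measurement without the gripper's own points.

```bash
python3 - <<'E'
from h import *
from bench import bot
p,d,W,m,c=wcloud(bot)
A=W[m];A=A[A[:,2]<.11];P=A[np.hypot(A[:,0]-.529,A[:,1]+.281)<.07]
rect(P[P[:,2]>.092],'bartop');rect(P[(P[:,2]>.06)&(P[:,2]<.073)],'roof')
Q=A[np.hypot(A[:,0]-.555,A[:,1]-.0735)<.08]
r=np.hypot(Q[:,0]-.555,Q[:,1]-.0735);rect(Q[(Q[:,2]>.004)&(Q[:,2]<.0115)],'disc')
H=Q[(Q[:,2]>.020)&(Q[:,2]<.030)&(r>.042)]
l,ctr=cv2.kmeans((H[:,:2]*1000).astype(np.float32),2,None,(3,50,.01),5,cv2.KMEANS_PP_CENTERS)[1:]
for k in(0,1): rect(H[l[:,0]==k],'hook')
rect(Q[Q[:,2]>.035],'inner')
E
```

```text
bartop 844 c 529.7 -279.8 size 49.4 15.0 long axis deg 168.6 z 0.0989
roof 2861 c 529.3 -279.7 size 74.7 74.7 long axis deg 121.1 z 0.0712
disc 1509 c 555.9 75.1 size 131.7 128.9 long axis deg 81.6 z 0.0104
hook 254 c 609.8 86.0 size 35.0 17.0 long axis deg 102.9 z 0.0264
hook 292 c 500.2 64.5 size 35.8 16.6 long axis deg 105.2 z 0.0269
inner 812 c 554.4 74.4 size 37.3 37.0 long axis deg 39.1 z 0.0555
```

Request:
arm_command:
  plan: [0, 0.043, -0.231, 0, -0.006, 0, 0.043, -0.231, 0.1, -0.006, 0, 0.043, -0.231, 0.25, -0.006, 0, 0.043, -0.231, 0.4, -0.006, 0, 0.043, -0.231, 0.46, -0.006, 0, 0.043, -0.231, 0.5, -0.006, 0, 0.043, -0.231, 0.5, -0.006, 0, 0.043, -0.231, 0.5, -0.006]

```text
time: 3.3
eef_pos: [0.5305, -0.2829, 0.0923]
orientation: [0.114, 0.993, -0.001, 0.001]
ft_force: [0.2, 0.1, -1.3]
grip_width: 0.0871
gripper_force: 0.0
```

Request:
arm_command:
  plan: [0.6, 0, 0, 0, 0, 1, 0, 0, 0, 0, 1, 0, 0, 0, 0, 1, 0, 0, 0, 0, 1, 0, 0, 0, 0, 1, 0, 0, 0, 0, 1, 0, 0, 0, 0, 1, 0, 0, 0, 0]
  force: 35

```text
time: 4.1
eef_pos: [0.5296, -0.283, 0.0912]
orientation: [0.114, 0.993, 0.0, -0.0]
ft_force: [-0.8, -0.7, -0.6]
grip_width: 0.0309
gripper_force: 0.0
```

Request:
arm_command:
  plan: [1, 0, 0, 0, 0, 1, 0, 0, 0, 0, 1, 0, 0, 0, 0, 1, 0, 0, 0, 0, 1, 0, 0, 0, 0]
  force: 35

```text
time: 4.6
eef_pos: [0.5297, -0.2828, 0.0913]
orientation: [0.115, 0.993, 0.0, 0.0]
ft_force: [1.2, 0.5, 0.9]
grip_width: 0.0138
gripper_force: 35.0
```

Request:
arm_command:
  plan: [1, 0, 0, -0.1, 0, 1, 0, 0, -0.25, 0, 1, 0, 0, -0.4, 0, 1, 0, 0.05, -0.4, 0, 1, 0.02, 0.15, -0.4, 0.05, 1, 0.04, 0.25, -0.4, 0.1, 1, 0.06, 0.35, -0.4, 0.14, 1, 0.08, 0.45, -0.4, 0.18, 1, 0.1, 0.55, -0.4, 0.22, 1, 0.12, 0.65, -0.4, 0.26, 1, 0.14, 0.75, -0.4, 0.3, 1, 0.16, 0.85, -0.4, 0.34, 1, 0.18, 0.95, -0.4, 0.38, 1, 0.19, 1, -0.4, 0.42, 1, 0.19, 1, -0.4, 0.46, 1, 0.19, 1, -0.4, 0.475, 1, 0.19, 1, -0.4, 0.475, 1, 0.19, 1, -0.4, 0.475]

```text
time: 6.4
eef_pos: [0.5417, 0.0223, 0.2105]
orientation: [0.758, 0.652, -0.001, -0.001]
ft_force: [-0.8, 0.6, -1.0]
grip_width: 0.0137
gripper_force: 35.0
```

```bash
python3 - <<'E'
from h import *
from bench import bot
from scipy.spatial.transform import Rotation as Ro
s=bot.sense();R=Ro.from_quat(s['orientation']).as_matrix();print(s['time'],s['eef_pos'],R.round(3).tolist(),s['grip_width'],s['ft_force'])
p,d,W,m,c=wcloud(bot);cv2.imwrite('pics/w2.png',p[:,:,::-1])
e=s['eef_pos'];A=W[m];P=A[np.hypot(A[:,0]-e[0],A[:,1]-e[1])<.08]
h=P[:,2]-(e[2]-.09)   # height above the cap rim
rect(P[(h>.06)&(h<.074)],'roof')
Q=A[(np.hypot(A[:,0]-.555,A[:,1]-.0743)<.08)&(A[:,2]<.1)]
r=np.hypot(Q[:,0]-.555,Q[:,1]-.0743)
rect(Q[(Q[:,2]>.035)],'inner');H=Q[(Q[:,2]>.020)&(Q[:,2]<.030)&(r>.042)]
for g in(H[H[:,0]>.555],H[H[:,0]<.555]): rect(g,'hook')
p,d=bot.get_image('scene');cv2.imwrite('pics/s2.png',p[:,:,::-1])
E
```

```text
6.4 [0.54172896 0.02232034 0.21049844] [[0.149, 0.989, -0.002], [0.989, -0.149, 0.0], [-0.0, -0.002, -1.0]] 0.013692797915099201 [-0.80811046  0.59807119 -1.0368745 ]
roof 5378 c 547.9 28.3 size 72.7 63.9 long axis deg 113.3 z 0.1904
inner 756 c 555.8 78.8 size 37.5 32.4 long axis deg 152.3 z 0.0601
hook 541 c 610.5 86.7 size 34.2 16.4 long axis deg 104.6 z 0.0272
hook 535 c 500.7 64.5 size 34.0 16.4 long axis deg 104.6 z 0.0272
```

View pics/w2.png

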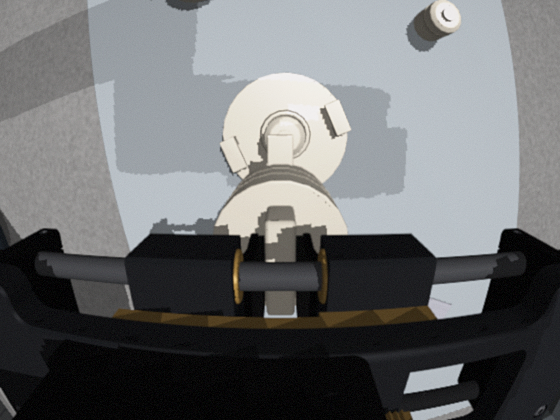

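The wrist view shows the held cap with its ear at about (280,150). The base lies ahead of it, with hooks at (233,155) and (336,118) and the inner canister upright at (285,132). The cap is aligned at 81.4°. I move over the base and lower part way.

Request:
arm_command:
  plan: [1, 0.09, 0.009, 0, 0, 1, 0.177, 0.018, 0, 0, 1, 0.177, 0.018, 0, 0, 1, 0.177, 0.018, 0.1, 0, 1, 0.177, 0.018, 0.2, 0, 1, 0.177, 0.018, 0.28, 0, 1, 0.177, 0.018, 0.3, 0, 1, 0.177, 0.018, 0.3, 0]

```text
time: 7.3
eef_pos: [0.555, 0.0734, 0.1204]
orientation: [0.758, 0.652, -0.001, -0.001]
ft_force: [-0.3, 0.7, -0.2]
grip_width: 0.0138
gripper_force: 35.0
```

```bash
python3 - <<'E'
from h import *
from bench import bot
s=bot.sense();print(s['time'],s['eef_pos'],s['ft_force'],s['grip_width'])
e=s['eef_pos'];o=[]
for n,b in(('scene',(300,190,400,300)),('side',(255,90,340,185))):
    p,d=bot.get_image(n);o.append(cv2.resize(p[b[1]:b[3],b[0]:b[2]],None,fx=3.6,fy=3.6))
    A=cloud(p,d,bot.camera_info(n),b);h=A[:,2]-(e[2]-.09)
    rect(A[(h>.03)&(h<.06)],n+' wall')
h=min(x.shape[0] for x in o);cv2.imwrite('pics/c3.png',np.hstack([x[:h] for x in o])[:,:,::-1])
E
```

```text
7.3 [0.55503268 0.07337893 0.12043443] [-0.27665804  0.66873166 -0.23787619] 0.01378252405130883
scene wall 160 c 579.4 79.3 size 72.7 31.9 long axis deg 99.9 z 0.0736
side wall 199 c 548.5 49.4 size 71.6 33.9 long axis deg 160.0 z 0.0757
```

View pics/c3.png

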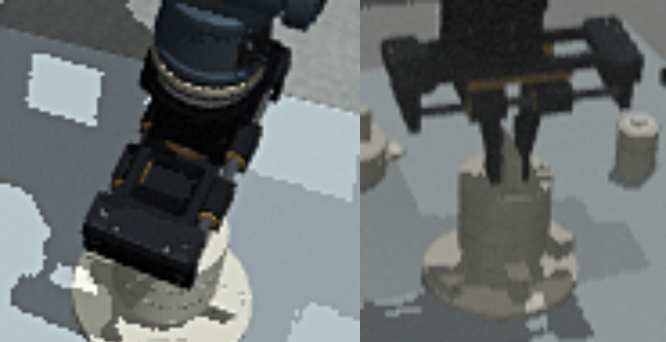

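The crops show the cap centred over the base disc and covering the canister. In the scene half the left hook is at (85,275). I lower the rest of the way gently.

Request:
arm_command:
  plan: [1, 0, 0, 0.02, 0, 1, 0, 0, 0.04, 0, 1, 0, 0, 0.055, 0, 1, 0, 0, 0.064, 0, 1, 0, 0, 0.068, 0, 1, 0, 0, 0.068, 0, 1, 0, 0, 0.068, 0]

```text
time: 8.1
eef_pos: [0.5558, 0.0739, 0.1009]
orientation: [0.758, 0.652, 0.0, 0.0]
ft_force: [-0.1, -0.3, -1.5]
grip_width: 0.0138
gripper_force: 35.0
```

Request:
arm_command:
  plan: [1, 0, 0, 0, 0.03, 1, 0, 0, 0, 0.06, 1, 0, 0, 0, 0.095, 1, 0, 0, 0, 0.13, 1, 0, 0, 0, 0.165, 1, 0, 0, 0, 0.2, 1, 0, 0, 0, 0.23, 1, 0, 0, 0, 0.26, 1, 0, 0, 0, 0.29, 1, 0, 0, 0, 0.31, 1, 0, 0, 0, 0.33, 1, 0, 0, 0, 0.33]

```text
time: 9.3
eef_pos: [0.5558, 0.0738, 0.1011]
orientation: [0.982, 0.19, 0.0, 0.0]
ft_force: [0.1, 0.5, -1.6]
grip_width: 0.0138
gripper_force: 35.0
```

Request:
arm_command:
  plan: [1, 0, 0, 0, 0.02, 1, 0, 0, 0, 0.035, 1, 0, 0, 0, 0.05, 1, 0, 0, 0, 0.06, 1, 0, 0, 0, 0.06, 1, 0, 0, 0, 0.06]

```text
time: 9.9
eef_pos: [0.5556, 0.0747, 0.1009]
orientation: [0.995, 0.098, 0.0, -0.0]
ft_force: [0.9, 4.9, -0.7]
grip_width: 0.0138
gripper_force: 35.6
```

```bash
python3 - <<'E'
from h import *
from bench import bot
s=bot.sense();print(s['time'],s['eef_pos'],s['orientation'],s['ft_force'],s['moment'],s['grip_width'])
p,d,W,m,c=wcloud(bot);cv2.imwrite('pics/w4.png',p[:,:,::-1])
E
```

```text
9.9 [0.55559881 0.07472358 0.10094745] [ 9.95142403e-01  9.84447692e-02  1.00123076e-04 -4.63489613e-04] [ 0.89912602  4.89706844 -0.6891246 ] [1.1785317  0.12208871 0.61532456] 0.013761099848980404
```

View pics/w4.png

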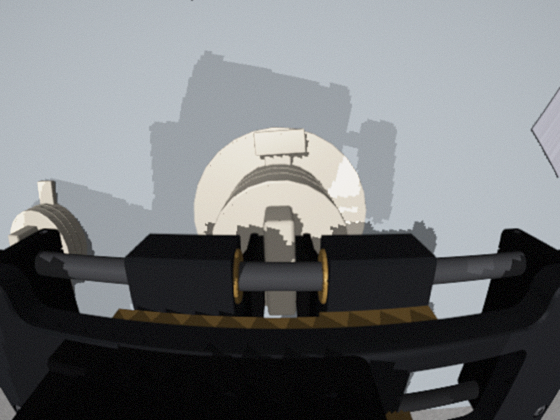

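The view shows the cap turned so its ear is under the far hook at (280,143), and the twist moment is rising at a stop. I centre slightly, nudge further clockwise and seat the cap.

Request:
arm_command:
  plan: [1, 0, -0.004, 0, 0.006, 1, 0, -0.004, 0, 0.012, 1, 0, -0.004, 0.004, 0.012, 1, 0, -0.004, 0.006, 0.012, 1, 0, -0.004, 0.006, 0.012]

```text
time: 10.45
eef_pos: [0.5556, 0.0748, 0.0998]
orientation: [0.997, 0.079, 0.0, 0.0]
ft_force: [-1.3, 2.9, 4.5]
grip_width: 0.014
gripper_force: 36.9
```

```bash
python3 - <<'E'
from bench import bot
s=bot.sense();print(s['time'],s['eef_pos'],s['orientation'],s['ft_force'],s['moment'])
E
```

```text
10.45 [0.55556378 0.07483054 0.0998371 ] [9.96880807e-01 7.89209876e-02 2.22501236e-04 2.89675763e-04] [-1.33185674  2.93042838  4.47943493] [0.71783494 0.36414751 0.9027223 ]
```

Request:
arm_command:
  plan: [0.6, 0, 0, 0, 0, 0.3, 0, 0, 0, 0, 0.3, 0, 0, 0, 0, 0.3, 0, 0, 0, 0, 0.3, 0, 0, 0, 0, 0.3, 0, 0, 0, 0]

```text
time: 11.05
eef_pos: [0.5557, 0.0749, 0.0992]
orientation: [0.997, 0.078, 0.0, 0.0]
ft_force: [0.5, -1.6, 2.6]
grip_width: 0.0545
gripper_force: 1.2
```

Request:
arm_command:
  plan: [0.3, 0, 0, -0.05, 0, 0.3, 0, 0, -0.15, 0, 0.3, 0, 0, -0.3, 0, 0.3, 0, 0, -0.45, 0, 0.3, -0.2, 0, -0.5, 0, 0.3, -0.35, 0, -0.5, 0, 0.3, -0.45, 0, -0.5, 0, 0.3, -0.45, 0, -0.5, 0]

```text
time: 11.85
eef_pos: [0.4151, 0.0547, 0.2483]
orientation: [0.997, 0.078, -0.004, -0.001]
ft_force: [0.5, 1.3, 0.3]
grip_width: 0.0612
gripper_force: 0.0
```

```bash
python3 - <<'E'
from h import *
from bench import bot
s=bot.sense();print(s['time'],s['eef_pos'],s['grip_width'],s['ft_force'])
o=[]
for n,b in(('scene',(300,190,400,310)),('side',(245,100,345,190))):
    p,d=bot.get_image(n);o.append(cv2.resize(p[b[1]:b[3],b[0]:b[2]],(400,int(4*(b[3]-b[1])))))
    A=cloud(p,d,bot.camera_info(n),b);A=A[A[:,2]<.115]
    rect(A[A[:,2]>.1],n+' bartop');rect(A[(A[:,2]>.07)&(A[:,2]<.082)],n+' roof')
p,d,W,m,c=wcloud(bot);A=W[m];A=A[(A[:,2]<.115)&(np.hypot(A[:,0]-.555,A[:,1]-.075)<.075)]
rect(A[A[:,2]>.102],'w bartop');rect(A[(A[:,2]>.07)&(A[:,2]<.083)],'w roof')
h=min(x.shape[0] for x in o);cv2.imwrite('pics/c5.png',np.hstack([x[-h:] for x in o])[:,:,::-1]);cv2.imwrite('pics/w5.png',p[:,:,::-1])
E
```

```text
11.85 [0.41505523 0.05467254 0.24829024] 0.061249481112413136 [0.48089605 1.32797863 0.33714042]
scene bartop 104 c 558.9 76.1 size 50.1 13.4 long axis deg 12.9 z 0.1075
scene roof 385 c 558.3 76.6 size 74.6 74.3 long axis deg 17.1 z 0.0789
side bartop 59 c 555.9 73.7 size 52.5 17.7 long axis deg 14.6 z 0.1042
side roof 223 c 554.1 67.4 size 72.6 66.8 long axis deg 150.7 z 0.0765
w bartop 251 c 558.1 76.5 size 50.0 14.3 long axis deg 13.3 z 0.1066
w roof 1136 c 555.6 73.7 size 75.2 67.8 long axis deg 141.2 z 0.0792
```

View pics/c5.png

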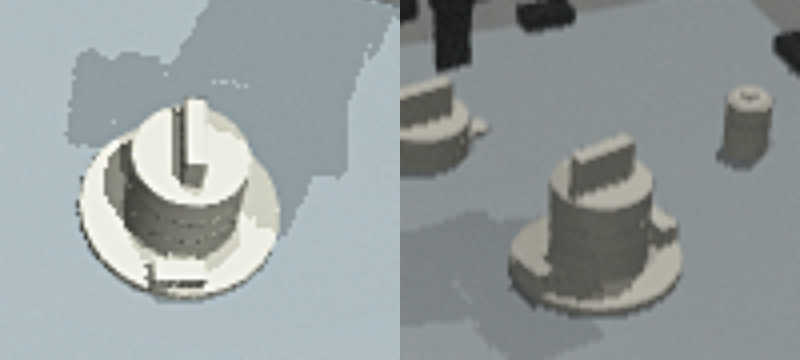

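View pics/w5.png

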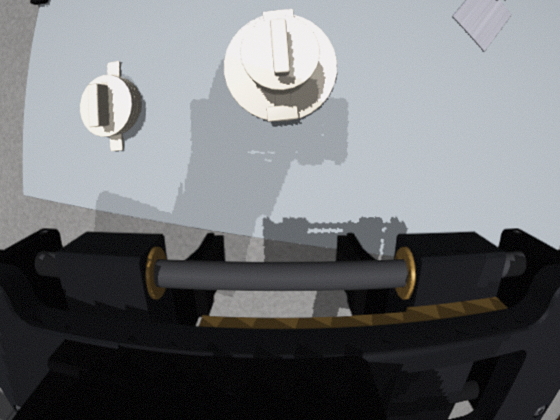

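The crops show the cap seated over the base. Its ears are under the hooks at (180,272) in the scene half and (655,225) in the side half, and the bar lies about 2° off the hook axis. The wrist view shows the cap at (280,60), the short cap untouched at (107,105) and the gripper clear. Before release, the moment (0.9 Nm) with only a small side force meant both ears were against their stops.

```bash
python3 -c "
from bench import bot
print(bot.sign_off())"
```

```text
the job is handed in; nothing more can be done
None
```

The tall cap is lowered over the small canister and twisted clockwise against both stops, about 2° off parallel by camera; it is released and the job is handed in at about 12 s, with no verdict shown.

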